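# Put the check weights back in their storage dishes

### The job

The balance check is finished: put the four steel check weights back into the black storage dishes, the largest weight in the largest dish and so on down to the smallest in the smallest, one after another in order of size, largest first. Stand each weight upright in its dish and set it down gently; do not drop or knock over any of them. Leave the beaker and the amber flask where they stand.

Things in the scene. Friction and masses are not known exactly. Their poses are not given: they have to be found in the camera images.
- weight_largest: The largest of the four loose steel check weights: an upright round steel weight of stepped outline, 62 mm tall in all: body 42 mm diameter and 40 mm high, then a neck 16 mm diameter and 6 mm high, then a gripping knob 24 mm diameter and 16 mm high on top. About 500 g. Origin: centre of its underside, z up along its axis; it stands on the bench.
- weight_second: The second largest of the four loose steel check weights: an upright round steel weight of stepped outline, 49 mm tall in all: body 31 mm diameter and 30 mm high, then a neck 12 mm diameter and 5 mm high, then a gripping knob 19 mm diameter and 14 mm high on top. About 220 g. Origin: centre of its underside, z up along its axis; it stands on the bench.
- weight_third: The third largest of the four loose steel check weights: an upright round steel weight of stepped outline, 37 mm tall in all: body 24 mm diameter and 20 mm high, then a neck 10 mm diameter and 4 mm high, then a gripping knob 15 mm diameter and 13 mm high on top. About 100 g. Origin: centre of its underside, z up along its axis; it stands on the bench.
- weight_smallest: The smallest of the four loose steel check weights: an upright round steel weight of stepped outline, 26 mm tall in all: body 17 mm diameter and 11 mm high, then a neck 8 mm diameter and 3 mm high, then a gripping knob 11 mm diameter and 12 mm high on top. About 30 g. Origin: centre of its underside, z up along its axis; it stands on the bench.
- dish_largest: The largest of the four shallow round storage dishes of black plastic, fixed to the bench: 70 mm inner and 78 mm outer diameter, flat inner floor 3 mm above its underside, rim 9 mm above its underside (wall 4 mm). Origin: centre of its underside, on the bench surface; z up.
- dish_second: The second largest of the four shallow round storage dishes of black plastic, fixed to the bench: 54 mm inner and 62 mm outer diameter, flat inner floor 3 mm above its underside, rim 9 mm above its underside (wall 4 mm). Origin: centre of its underside, on the bench surface; z up.
- dish_third: The third largest of the four shallow round storage dishes of black plastic, fixed to the bench: 42 mm inner and 50 mm outer diameter, flat inner floor 3 mm above its underside, rim 9 mm above its underside (wall 4 mm). Origin: centre of its underside, on the bench surface; z up.
- dish_smallest: The smallest of the four shallow round storage dishes of black plastic, fixed to the bench: 33 mm inner and 41 mm outer diameter, flat inner floor 3 mm above its underside, rim 9 mm above its underside (wall 4 mm). Origin: centre of its underside, on the bench surface; z up.
- beaker: Small clear glass beaker, loose, empty, 50 mm diameter, 70 mm tall, standing upright among the weights; not to be disturbed. Origin: centre of its underside.
- flask: Small conical flask of amber glass, loose, 64 mm diameter at the foot, 32 mm at the lip, 76 mm tall, upright among the weights; not to be disturbed. Origin: centre of its underside.
Mind the look-alikes: they are no part of the job. What is shaped like the weight_third but pink is not meant.

How it is judged:
On the way, in this order (a step that is already met when the one before it is completed fails the run):
1. the largest weight stands released and at rest in the largest dish (horizontal distance between weight_largest and dish_largest below 0.016 m and z of weight_largest in the frame of dish_largest between 0 and 0.006 m and angle between weight_largest's own z axis and vertical below 0.1 rad and linear speed of weight_largest below 0.02 m/s and contact force between the fingers and weight_largest below 0.1 N), for 0.2 s.
2. the second largest weight stands released and at rest in the second largest dish (horizontal distance between weight_second and dish_second below 0.016 m and z of weight_second in the frame of dish_second between 0 and 0.006 m and angle between weight_second's own z axis and vertical below 0.1 rad and linear speed of weight_second below 0.02 m/s and contact force between the fingers and weight_second below 0.1 N), for 0.2 s.
3. the third largest weight stands released and at rest in the third largest dish (horizontal distance between weight_third and dish_third below 0.016 m and z of weight_third in the frame of dish_third between 0 and 0.006 m and angle between weight_third's own z axis and vertical below 0.1 rad and linear speed of weight_third below 0.02 m/s and contact force between the fingers and weight_third below 0.1 N), for 0.2 s.
4. the smallest weight stands released and at rest in the smallest dish (horizontal distance between weight_smallest and dish_smallest below 0.016 m and z of weight_smallest in the frame of dish_smallest between 0 and 0.006 m and angle between weight_smallest's own z axis and vertical below 0.1 rad and linear speed of weight_smallest below 0.02 m/s and contact force between the fingers and weight_smallest below 0.1 N), for 0.2 s.
At the end, for the whole second after the job is handed in: Each of the four weights stands upright (within 0.1 rad), released and at rest (under 0.02 m/s) on the inner floor of the dish of its own size rank (underside between 0 and 6 mm above the dish's underside), within 16 mm of the dish's centre (all of step 1 and all of step 2 and all of step 3 and all of step 4); the robot touches nothing.
It fails at once if a weight is knocked over (angle between any of weight_largest, weight_second, weight_third, weight_smallest's own z axis and vertical above 0.8 rad).
It fails at once if a weight is dropped (moves faster than 0.6 m/s while the fingers do not touch it) ((contact force between the fingers and weight_largest below 0.05 N and linear speed of weight_largest above 0.6 m/s) or (contact force between the fingers and weight_second below 0.05 N and linear speed of weight_second above 0.6 m/s) or (contact force between the fingers and weight_third below 0.05 N and linear speed of weight_third above 0.6 m/s) or (contact force between the fingers and weight_smallest below 0.05 N and linear speed of weight_smallest above 0.6 m/s)).
It fails at once if the beaker is pushed more than 30 mm or tipped over (distance of beaker from where it was at the start of the episode above 0.03 m or angle between beaker's own z axis and vertical above 0.5 rad).
It fails at once if the flask is pushed more than 30 mm or tipped over (distance of flask from where it was at the start of the episode above 0.03 m or angle between flask's own z axis and vertical above 0.5 rad).
It also fails if it takes over 115 s, if anything falls off the work surface, if the arm or the gripper's body presses on something with over 40 N, if the wrist force passes 120 N, or if a joint passes its speed limit or range.

### The arm

A 7-joint arm with a two-finger parallel gripper is mounted at the origin on the work surface. World frame = base frame: x ahead of the robot, y to its left, z up, the work surface at z = 0. Lengths are in m, angles in rad, forces in N, time in s.
With the tool pointing down it reaches from about 0.4 to 0.85 m from the base axis. Payload 10.4 kg.
Tool frame: the origin (TCP) lies on the centre line of the jaws, within the pads' length; the fingertips stand 14 mm ahead of it and the grasp point (between the pads) lies 5 mm behind it (manip.tip_reach is the distance from the TCP to the fingertips, in m); z points along the fingers, y is the line along which they close (so a half turn about z gives the same grasp; the last joint's range is limited). The gripper opens to 85 mm and grips with 20 to 120 N. Pads are 22 mm wide; open, the fingers measure 114 mm over their backs; the gripper's body (76 mm by 85 mm) begins 54 mm behind the grasp point. The pads swing forward as they close: fully open they stand 13 mm farther back than shut.
Start: joints at [-1.222, 0.332, -0.065, 1.46, 0.022, 1.35, -0.088], TCP at [0.227, 0.582, 0.245] pointing down, gripper open.
Joint ranges: [-2.6, 2.6], [-0.5, 2.12], [-1.47, 1.34], [0.16, 2.42], [-1.27, 4.41], [0.06, 2.06], [-2.6, 2.6]. Speed limits (rad/s): [2.22, 2.22, 2.79, 2.79, 3.14, 3.14, 3.14].

### API

Orientations are given as a unit quaternion [x, y, z, w].
In Python, from workcell import manip gives the robot as it stands.
- The arm moves only by the shell command python3 -m pendant 'ROWS' [FORCE]. ROWS is JSON, a list of rows, each a list of 7 numbers: the shift along the tool's x, y, z in units of 50 mm (1.0 is 50 mm), then the turn, a rotation vector about the tool's x, y, z in units of 8 degrees (1.0 is 8 degrees), then the opening, from -1 (shut) to 1 (fully open), so that 0 is half open. In form: [[dx, dy, dz, ax, ay, az, jaw], ...]. A call has exactly 10 rows; each row is the pose to reach, as a shift and turn from the pose commanded when the call began, along the tool's axes at that moment; what a row does not reach only later rows make up. A row lasts 1/8 s, in which the tool goes at most 62.5 mm and 10.7 degrees, less where a joint would pass 70% of its speed; a pose out of reach is approached as far as the arm can. A call with a gripper value outside its range is refused whole. The fingers move at their own pace and stop on an object; FORCE is the grip in N (left out, the last holds). Time passes only in rows, so rows that repeat a pose let the fingers close, or fill a call up. It gives the time, the measured TCP pose, the force, the opening and the grip force at its end, in the units of the state.
- manip.get_obs(): the state, without advancing time (a new reading comes with each control period).
- manip.camera(name): name is "side" or "top"; returns (picture, depth): 400x640x3 uint8, red, green, blue; 400x640 float32, m along the optical axis (not along the pixel's ray), 0 where there is no reading.
- manip.get_calibration(name): a dict with "fx", "fy", "cx", "cy" (pixels), "D" ([k1, k2, p1, p2, k3] as OpenCV has them; the pictures are not rectified), "xyz" and "orientation" of the camera in the world. Camera axes: x right, y up, looking along -z (the intrinsics and any distortion apply to the point x, -y, -z); pixel columns grow to the right and rows downward; lengths in m; the calibration is good to about 2 mm. A picture is of the moment at which its call begins. get_calibration takes no time and is no camera call.
- manip.hand_in(): hands the job in; it is judged then, once.
Trained networks look in the newest picture that a camera, given by its name, has taken for a name from the list of things; names that differ only in an ending like _2 or _b are one class to them, and where a whole thing is asked for, a point or a joint stands for the part that bears it (a point fixed in the world has none). Each returns a list of dicts, best first, with "p" (0 to 1); they miss things now and then, are a little off and sometimes report something else, mostly with a low value. They report only what shows in the picture. A call takes as long as a camera call. They do not tell look-alikes from the thing itself.
- manip.find_in(thing, camera): "box" ([left, top, right, bottom] in pixels, round what is visible of it).
- manip.trace(thing, camera): "pixels" (400x640 bool, what is visible of it) and "box" ([left, top, right, bottom] in pixels, round what is visible of it).
- manip.tip_of(thing, camera): "pixel" ([column, row] in pixels: a listed point, or the origin of a listed thing).
The state is a dict: "clock": time; "joint_pos": joint angles; "joint_velocities": joint speeds; "tau": joint torques, N m; "position": TCP position; "ee_rot": TCP orientation; "ft_force": force on the tool from outside, world axes, zero at the start; "torque": the same for the moment, N m; "grip_width": opening from 0.0 (shut) to 1.0 (fully open); "grasp_force": force on a finger pad.
Only numpy, scipy, OpenCV 4.12 (cv2) and the standard library are available. Lean on these libraries where they do the work, as an engineer would, in place of code of your own. Each camera call takes 0.05 s, during which the arm holds its last target. There are 200 camera calls.

## Working session

There is one attempt and no reset: what is moved stays moved. The work goes in short steps, Python scripts to look and compute and a shell command to move; the robot and the scene stay as the last step left them, time stands still between calls to the robot, and variables do not carry over. Pictures are saved under pics/ and viewed, at most 14 in all, crops included, and the job is handed in when it is done.

```bash
mkdir -p pics; ls; python3 - <<'E'
from workcell import manip
import cv2
for n in("top","side"):
    p,d=manip.camera(n); cv2.imwrite(f"pics/{n}0.png",p[:,:,::-1]); print(n,manip.get_calibration(n))
print(manip.get_obs())
E
```

```text
pics
top {'fx': 512.7883428449361, 'fy': 512.7883428449361, 'cx': 326.4424613456499, 'cy': 206.95131610207017, 'D': array([-0.05767938,  0.        ,  0.        ,  0.        ,  0.        ]), 'xyz': array([ 4.52583661e-01, -1.10200943e-03,  1.11888461e+00]), 'orientation': array([ 0.02397187, -0.03662049, -0.7031098 ,  0.70973298])}
side {'fx': 504.11375002943413, 'fy': 504.11375002943413, 'cx': 320.9974021034585, 'cy': 202.71403700273837, 'D': array([0.03703635, 0.        , 0.        , 0.        , 0.        ]), 'xyz': array([-0.13516936, -0.74042938,  0.79278381]), 'orientation': array([ 0.42533244, -0.15869446, -0.33255252,  0.82663003])}
{'clock': 0.1, 'joint_pos': array([-1.22161813,  0.33277029, -0.06471257,  1.46084537,  0.02155548,
        1.34989502, -0.08853179]), 'joint_velocities': array([ 9.57297431e-04, -2.40777868e-03, -3.35728555e-05, -3.93024020e-03,
       -1.56761345e-03, -3.00968975e-03, -7.83583816e-04]), 'tau': array([ 2.35461575e-04, -6.26741266e+01,  4.85707854e-02, -3.92431784e+01,
        1.61975896e-02,  6.85762614e-03,  4.34789672e-05]), 'position': array([0.22691335, 0.58201766, 0.24462518]), 'ee_rot': array([ 1.84825625e-01,  9.82771140e-01, -6.02857562e-04, -1.09207056e-04]), 'ft_force': array([-0.10056547, -0.38200049, -0.23265747]), 'torque': array([-0.03383481,  0.05415804, -0.02145598]), 'grasp_force': 0.0, 'grip_width': 0.9997793149211207}
```

View pics/top0.png

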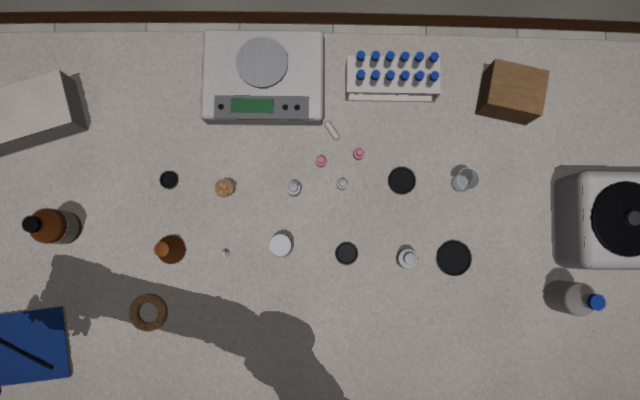

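View pics/side0.png

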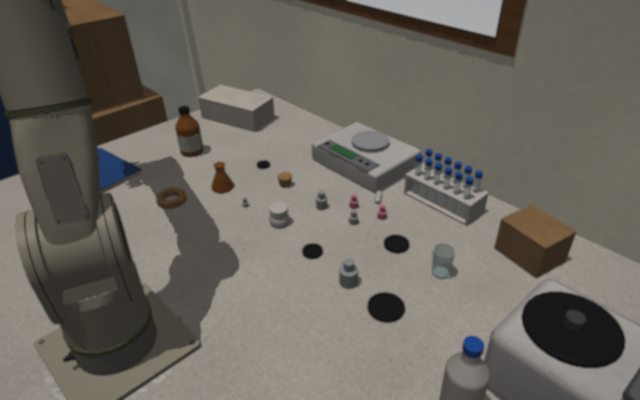

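Top view: the largest weight is at (407,258), the second at (293,187), the third at (342,183) and the smallest at (226,253). The dishes are at (453,257), (401,180), (346,253) and (169,180), largest to smallest. Look-alikes are the two pink weights at (320,160) and (358,153), the white jar at (280,245) and a brass piece at (224,187). The beaker is at (463,180) and the flask at (170,249). I choose the steel-grey pieces by size. Next I measure them and check the choice in a crop.

```bash
cat > h.py <<'E'
from workcell import manip
import numpy as np, cv2
from scipy.spatial.transform import Rotation as R
def ray(n,px):
    c=manip.get_calibration(n); K=np.array([[c["fx"],0,c["cx"]],[0,c["fy"],c["cy"]],[0,0,1]])
    u=cv2.undistortPoints(np.array(px,float).reshape(-1,1,2),K,c["D"]).reshape(-1,2)
    v=np.c_[u[:,0],-u[:,1],-np.ones(len(u))]
    return c["xyz"],v,R.from_quat(c["orientation"]).as_matrix()
def onplane(n,px,z):
    o,v,M=ray(n,px); w=v@M.T; return o+w*((z-o[2])/w[:,2])[:,None]
def cloud(n,d,mask):
    r,c=np.nonzero(mask&(d>0)); o,v,M=ray(n,np.c_[c,r]); return o+(v*d[r,c][:,None])@M.T
def proj(n,P):
    c=manip.get_calibration(n); K=np.array([[c["fx"],0,c["cx"]],[0,c["fy"],c["cy"]],[0,0,1]])
    q=(np.atleast_2d(P)-c["xyz"])@R.from_quat(c["orientation"]).as_matrix(); q=q*[1,-1,-1]
    return cv2.projectPoints(q,np.zeros(3),np.zeros(3),K,c["D"])[0].reshape(-1,2)
E
python3 - <<'E'
from h import *
T=["weight_largest","weight_second","weight_third","weight_smallest","dish_largest","dish_second","dish_third","dish_smallest","beaker","flask"]
for n in("top","side"):
    p,d=manip.camera(n)
    cv2.imwrite(f"pics/{n}1.png",p[:,:,::-1])
    if n=="top": cv2.imwrite("pics/crop1.png",cv2.resize(p[140:280,150:480,::-1],None,fx=2.4,fy=2.4,interpolation=cv2.INTER_CUBIC))
    for t in T:
        for r in manip.trace(t,n)[:3]:
            m=r["pixels"]; P=cloud(n,d,m)
            b=r["box"]; o=manip.tip_of(t,n) 
            print(n,t,round(r["p"],2),np.round(b),"med",np.round(np.median(P,0),3),"zmax",np.round(np.percentile(P[:,2],[5,95]),3),"ext",np.round(np.ptp(P,0)[:2],3))
        print("   origin",[(round(x["p"],2),np.round(x["pixel"],1).tolist(),np.round(onplane(n,x["pixel"],0)[0][:2],4).tolist()) for x in o[:3]])
E
```

```text
top weight_largest 0.88 [396. 250. 419. 267.] med [ 0.439 -0.188  0.041] zmax [0.018 0.064] ext [0.039 0.05 ]
top weight_largest 0.55 [334. 240. 356. 268.] med [ 0.449 -0.064  0.004] zmax [-0.001  0.011] ext [0.052 0.05 ]
   origin [(0.54, [405.6, 260.3], [0.4338, -0.1944]), (0.19, [173.9, 180.4], [0.604, 0.3154])]
top weight_second 0.64 [285. 183. 302. 198.] med [0.586 0.051 0.032] zmax [0.016 0.051] ext [0.029 0.032]
   origin [(0.58, [293.1, 191.3], [0.5826, 0.0527])]
top weight_third 0.57 [318. 151. 326. 166.] med [ 0.646 -0.005  0.022] zmax [0.017 0.04 ] ext [0.023 0.018]
top weight_third 0.47 [341. 180. 346. 190.] med [ 0.598 -0.053  0.036] zmax [0.019 0.039] ext [0.015 0.013]
   origin [(0.62, [319.5, 159.1], [0.6547, -0.0045]), (0.56, [340.5, 183.9], [0.6001, -0.0512]), (0.4, [354.2, 154.3], [0.6664, -0.0812])]
top weight_smallest 0.42 [218. 251. 230. 256.] med [0.448 0.197 0.023] zmax [0.009 0.029] ext [0.013 0.011]
   origin [(0.5, [224.4, 252.9], [0.4464, 0.2])]
top dish_largest 0.86 [439. 238. 474. 276.] med [ 0.441 -0.3    0.003] zmax [-0.001  0.01 ] ext [0.076 0.079]
  
[... 2315 characters left out ...]
48] zmax [0.006 0.069] ext [0.087 0.075]
   origin [(0.72, [396.0, 245.3], [0.6088, -0.1863])]
side dish_third 0.7 [301. 242. 318. 258.] med [ 0.449 -0.062  0.004] zmax [0.001 0.01 ] ext [0.049 0.051]
   origin [(0.64, [313.8, 253.1], [0.4501, -0.0693])]
   origin [(0.64, [313.8, 253.1], [0.4501, -0.0693])]
side beaker 0.68 [433. 243. 457. 281.] med [ 0.598 -0.318  0.047] zmax [0.001 0.069] ext [0.129 0.095]
   origin [(0.96, [441.2, 274.5], [0.6039, -0.3196]), (0.43, [247.1, 201.9], [0.4616, 0.2087])]
side flask 0.88 [210. 160. 236. 194.] med [0.447 0.303 0.029] zmax [0.004 0.076] ext [0.069 0.047]
   origin [(0.72, [221.0, 185.0], [0.458, 0.3272]), (0.35, [244.4, 201.9], [0.4564, 0.2139])]
```

View pics/crop1.png

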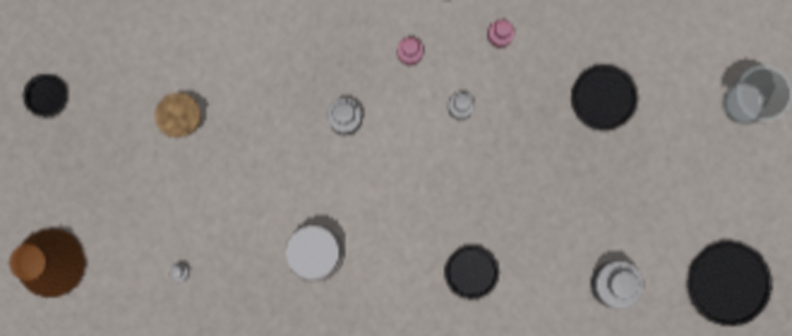

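The crop confirms the choice: all four grey steel pieces are told apart by size, and the pink pair is at crop (410,48) and (500,32). Now I refine the centres.

```bash
cat >> h.py <<'E'
def knob(g,H,kr,cams=("top","side")):
    out=[]
    for n in cams:
        p,d=manip.camera(n); P=cloud(n,d,np.ones(d.shape,bool))
        s=P[(np.hypot(*(P[:,:2]-g).T)<kr+.012)&(abs(P[:,2]-H)<.005)]
        out.append((n,len(s),np.round(np.r_[s[:,:2].mean(0),(s[:,:2].max(0)+s[:,:2].min(0))/2,np.median(s[:,2])],4)))
    return out
def go(target,obs=None):
    o=manip.get_obs(); M=R.from_quat(o["ee_rot"]).as_matrix(); 
    return np.round(M.T@(np.array(target)-o["position"])/.05,3)
E
python3 - <<'E'
from h import *
for t,g,H,k in(("L",(.435,-.193),.062,.012),("2",(.583,.05),.049,.0095),("3",(.598,-.055),.037,.0075),("s",(.446,.198),.026,.0055)): print(t,knob(g,H,k))
for n in("top","side"):
    p,d=manip.camera(n); g=cv2.cvtColor(p,cv2.COLOR_RGB2GRAY)
    _,_,st,ce=cv2.connectedComponentsWithStats((g<55).astype(np.uint8))
    for q,h in(((.441,-.3),"L"),((.61,-.185),"2"),((.449,-.063),"3"),((.605,.325),"s")):
        px=proj(n,[*q,.005])[0]; i=1+np.argmin(np.hypot(*(ce[1:]-px).T)); print(n,h,st[i,2:],np.round(onplane(n,ce[i],.007)[0],4))
print(manip.tip_reach)
M=R.from_quat(manip.get_obs()["ee_rot"]); T=R.from_quat([0,1,0,0]); print("turn",np.rad2deg((M.inv()*T).as_rotvec())/8, M.as_matrix().round(3).tolist())
for t in((.45,.3,.245),(.48,.0,.245),(.437,-.193,.2)): print(go(t))
E
```

```text
L [('top', 100, array([ 0.4395, -0.1925,  0.4396, -0.1923,  0.0618])), ('side', 83, array([ 0.4391, -0.1943,  0.439 , -0.1934,  0.0617]))]
2 [('top', 62, array([0.588 , 0.0515, 0.5881, 0.0508, 0.0489])), ('side', 33, array([0.5861, 0.0516, 0.5857, 0.0525, 0.0478]))]
3 [('top', 37, array([ 0.5994, -0.0533,  0.5993, -0.0527,  0.0367])), ('side', 21, array([ 0.6001, -0.0546,  0.5995, -0.0544,  0.0362]))]
s [('top', 22, array([0.4465, 0.1986, 0.4463, 0.1986, 0.0259])), ('side', 12, array([0.4463, 0.1988, 0.4459, 0.1996, 0.0252]))]
top L [ 34  34 928] [ 0.4404 -0.2981  0.007 ]
top 2 [ 27  27 557] [ 0.609  -0.1844  0.007 ]
top 3 [ 21  21 355] [ 0.4488 -0.064   0.007 ]
top s [ 18  17 241] [0.6056 0.3252 0.007 ]
side L [ 36  29 810] [ 0.4382 -0.3009  0.007 ]
side 2 [ 24  17 326] [ 0.6067 -0.188   0.007 ]
side 3 [ 19  14 214] [ 0.4474 -0.0665  0.007 ]
side s [11  7 65] [0.6046 0.322  0.007 ]
0.014
turn [ 5.05403763e-04  2.70082340e-04 -2.66305661e+00] [[-0.932, 0.363, 0.0], [0.363, 0.932, 0.0], [-0.0, 0.0, -1.0]]
[-6.205 -3.64   0.007]
[-8.944e+00 -9.012e+00  6.000e-03]
[ -9.545 -12.921   0.906]
```

```bash
python3 -m pendant '[[-0.8,-0.5,0,0,0,-0.3,0.2],[-1.8,-1.1,0,0,0,-0.7,0.2],[-2.9,-1.7,0,0,0,-1.1,0.2],[-3.9,-2.3,0,0,0,-1.5,0.2],[-5.0,-2.9,0,0,0,-1.9,0.2],[-6.0,-3.6,0,0,0,-2.3,0.2],[-6.6,-4.6,0,0,0,-2.66,0.2],[-7.1,-5.6,0,0,0,-2.66,0.2],[-7.6,-6.5,0,0,0,-2.66,0.2],[-8.0,-7.2,0,0,0,-2.66,0.2]]' 60 && python3 -c "
from h import *
o=manip.get_obs();print(o['position'],o['ee_rot'],o['joint_pos'].round(2));print(go((.439,-.193,.15)))"
```

```text
clock: 4.2
position: [0.469, 0.0993, 0.2456]
ee_rot: [0.001, 1.0, 0.0, 0.0]
ft_force: [0.5, -0.1, -0.2]
grip_width: 0.594
grasp_force: 0.0
[0.4690476  0.09926252 0.24560513] [9.75434804e-04 9.99999451e-01 2.15874332e-04 3.17137939e-04] [-0.58 -0.    0.28  1.85  0.    1.3   1.27]
[ 0.591 -5.847  1.909]
```

```bash
python3 -m pendant '[[0.1,-0.8,0,0,0,0,0.2],[0.2,-1.8,0,0,0,0,0.2],[0.3,-2.8,0,0,0,0,0.2],[0.4,-3.8,0.3,0,0,0,0.2],[0.5,-4.8,0.8,0,0,0,0.2],[0.59,-5.5,1.4,0,0,0,0.2],[0.59,-5.85,1.9,0,0,0,0.2],[0.59,-5.85,1.9,0,0,0,0.2],[0.59,-5.85,1.9,0,0,0,0.2],[0.59,-5.85,1.9,0,0,0,0.2]]' && python3 -c "
from h import *
o=manip.get_obs();print(o['position'],o['ee_rot'],o['joint_pos'].round(2));print(go((.439,-.193,.058)))
p,d=manip.camera('side');cv2.imwrite('pics/s2.png',cv2.resize(p[180:330,250:450,::-1],None,fx=4,fy=4))"
```

```text
clock: 5.45
position: [0.4402, -0.1901, 0.1513]
ee_rot: [-0.001, 1.0, 0.0, 0.001]
ft_force: [-0.2, -0.5, -0.2]
grip_width: 0.599
grasp_force: 0.0
[ 0.4401729  -0.19007853  0.1513078 ] [-5.54953633e-04  9.99999442e-01  1.27036172e-04  8.89941065e-04] [-0.27  0.08  0.62  1.98 -0.06  1.09  1.94]
[ 0.027 -0.059  1.866]
```

View pics/s2.png

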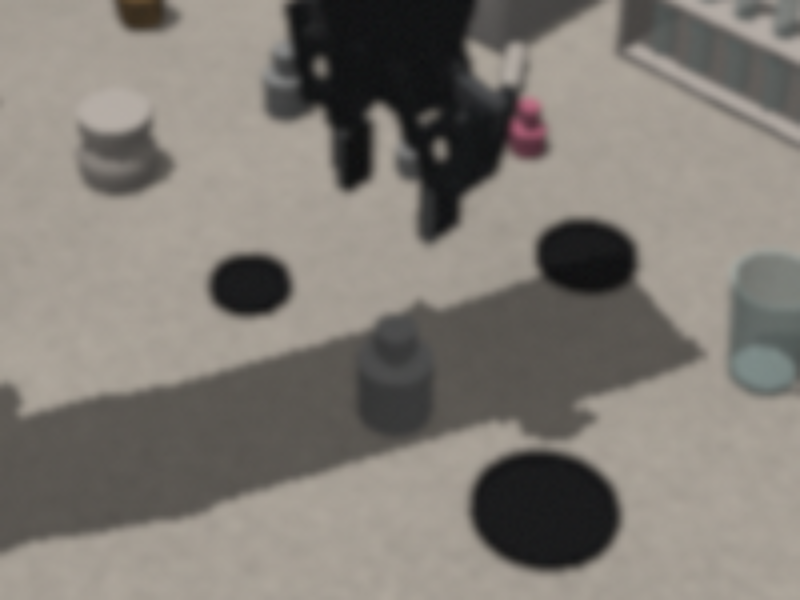

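The picture shows the open fingers at crop (395,200), straight above the largest weight at (395,370). I'll descend over the knob.

```bash
python3 -m pendant '[[0,0,0.3,0,0,0,0.2],[0.02,-0.04,0.7,0,0,0,0.2],[0.02,-0.04,1.1,0,0,0,0.2],[0.02,-0.04,1.4,0,0,0,0.2],[0.02,-0.04,1.65,0,0,0,0.2],[0.02,-0.04,1.8,0,0,0,0.2],[0.02,-0.04,1.85,0,0,0,0.2],[0.02,-0.04,1.85,0,0,0,0.2],[0.02,-0.04,1.85,0,0,0,0.2],[0.02,-0.04,1.85,0,0,0,0.2]]' && python3 -c "
from h import *
o=manip.get_obs();print(o['position']);print(go((.439,-.193,.058)))
p,d=manip.camera('side');cv2.imwrite('pics/s3.png',cv2.resize(p[210:310,290:410,::-1],None,fx=5,fy=5))"
```

```text
clock: 6.75
position: [0.4385, -0.1929, 0.0581]
ee_rot: [0.0, 1.0, 0.0, 0.0]
ft_force: [-0.5, -0.4, -0.3]
grip_width: 0.601
grasp_force: 0.0
[ 0.43854605 -0.19289112  0.05807202]
[-0.009 -0.002  0.001]
```

View pics/s3.png

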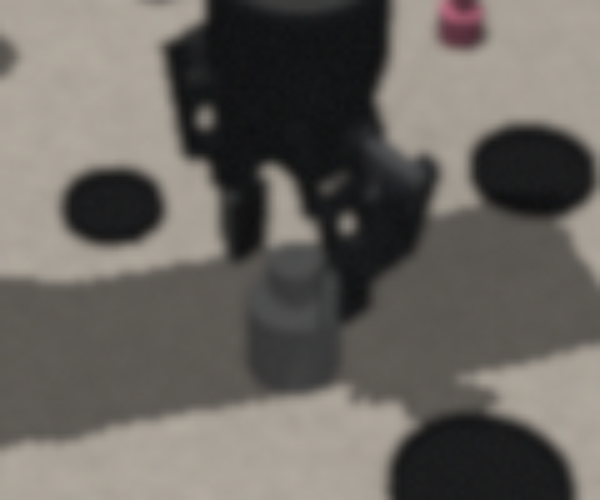

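The fingers straddle the knob at crop (297,260). I'll close, then lift slightly.

```bash
python3 -m pendant '[[0,0,0,0,0,0,-0.2],[0,0,0,0,0,0,-0.4],[0,0,0,0,0,0,-0.7],[0,0,0,0,0,0,-1],[0,0,0,0,0,0,-1],[0,0,0,0,0,0,-1],[0,0,0,0,0,0,-1],[0,0,-0.1,0,0,0,-1],[0,0,-0.3,0,0,0,-1],[0,0,-0.6,0,0,0,-1]]' 70 && python3 -c "
from h import *
o=manip.get_obs();print(o['position']);print(go((.440,-.299,.098)))
p,d=manip.camera('side');cv2.imwrite('pics/s4.png',cv2.resize(p[210:310,290:410,::-1],None,fx=5,fy=5))"
```

```text
clock: 8.05
position: [0.4379, -0.1929, 0.0883]
ee_rot: [0.0, 1.0, 0.0, -0.0]
ft_force: [0.3, -0.0, -5.2]
grip_width: 0.251
grasp_force: 68.8
[ 0.43791834 -0.19287211  0.08832208]
[-0.043 -2.123 -0.194]
```

View pics/s4.png

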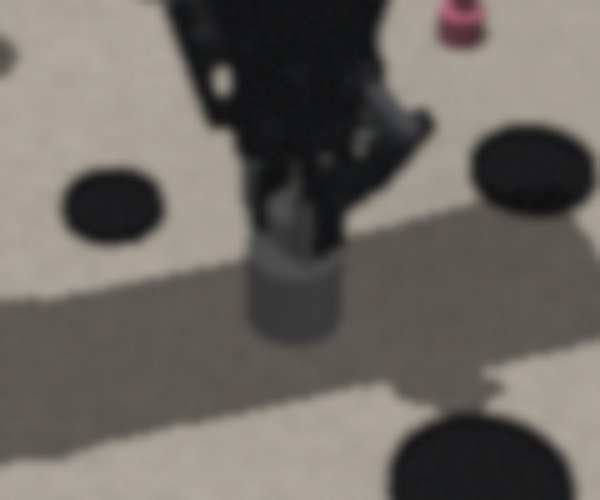

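Held upright: width 21 mm, and 5.2 N matches the 500 g. Now I carry it to the dish.

```bash
python3 -m pendant '[[0,-0.2,-0.2,0,0,0,-1],[-0.04,-0.6,-0.3,0,0,0,-1],[-0.04,-1.1,-0.3,0,0,0,-1],[-0.04,-1.6,-0.2,0,0,0,-1],[-0.04,-1.95,-0.1,0,0,0,-1],[-0.04,-2.12,0.1,0,0,0,-1],[-0.04,-2.12,0.25,0,0,0,-1],[-0.04,-2.12,0.38,0,0,0,-1],[-0.04,-2.12,0.42,0,0,0,-1],[-0.04,-2.12,0.42,0,0,0,-1]]' && python3 -c "
from h import *
o=manip.get_obs();print(o['position'],o['joint_pos'].round(2));print(go((.440,-.299,.0611)))"
```

```text
clock: 9.35
position: [0.4404, -0.2985, 0.0668]
ee_rot: [-0.0, 1.0, 0.0, -0.0]
ft_force: [0.5, 0.1, -5.1]
grip_width: 0.247
grasp_force: 69.2
[ 0.4404139  -0.29846042  0.06676391] [-0.04  0.36  0.65  1.93 -0.26  0.94  2.3 ]
[ 0.008 -0.011  0.113]
```

```bash
python3 -m pendant '[[0,0,0.04,0,0,0,-1],[0,0,0.08,0,0,0,-1],[0,0,0.11,0,0,0,-1],[0,0,0.12,0,0,0,-1],[0,0,0.12,0,0,0,-1],[0,0,0.12,0,0,0,-0.45],[0,0,0.12,0,0,0,-0.35],[0,0,0.12,0,0,0,-0.2],[0,0,0.12,0,0,0,0],[0,0,0.12,0,0,0,0.1]]' && python3 -m pendant '[[0,0,0,0,0,0,0.1],[0,0,-0.2,0,0,0,0.1],[0,0,-0.6,0,0,0,0.1],[0,0,-1.2,0,0,0,0.1],[0,0,-2,0,0,0,0.1],[-0.7,0.8,-2.2,0,0,0,0.1],[-1.4,1.7,-2.2,0,0,0,0.1],[-2,2.7,-2.2,0,0,0,0.1],[-2.6,3.7,-2.2,0,0,0,0.1],[-2.9,4.7,-2.2,0,0,0,0.1]]' && python3 -c "
from h import *
print(knob((.44,-.299),.065,.012));print(knob((.587,.051),.049,.0095,('top',)))
o=manip.get_obs();print(o['position']);print(go((.587,.0515,.11)),o['joint_pos'].round(2))"
```

```text
clock: 10.6
position: [0.4403, -0.2989, 0.0608]
ee_rot: [0.0, 1.0, -0.0, 0.0]
ft_force: [-0.3, -0.1, -0.9]
grip_width: 0.543
grasp_force: 0.0
clock: 11.85
position: [0.5865, -0.062, 0.1715]
ee_rot: [-0.0, 1.0, -0.0, 0.001]
ft_force: [0.6, -0.3, 0.5]
grip_width: 0.551
grasp_force: 0.0
[('top', 110, array([ 0.4417, -0.2974,  0.4413, -0.2971,  0.0643])), ('side', 98, array([ 0.4409, -0.3002,  0.4422, -0.2993,  0.0644]))]
[('top', 63, array([0.5878, 0.0514, 0.5882, 0.0509, 0.0489]))]
[ 0.58611719 -0.0604092   0.17108087]
[-0.029  2.237  1.223] [-0.42  0.33  0.54  1.68 -0.18  1.18  1.75]
```

The largest weight stands in its dish (knob top at 64 mm, within 2 mm of centre). Next is the second weight.

```bash
python3 -m pendant '[[0,0.4,0.1,0,0,0,0],[-0.02,1.0,0.3,0,0,0,0],[-0.02,1.6,0.5,0,0,0,0],[-0.02,2.1,0.8,0,0,0,0],[-0.02,2.26,1.2,0,0,0,0],[-0.02,2.26,1.5,0,0,0,0],[-0.02,2.26,1.7,0,0,0,0],[-0.02,2.26,1.8,0,0,0,0],[-0.02,2.26,1.8,0,0,0,0],[-0.02,2.26,1.8,0,0,0,0]]' && python3 -c "
from h import *
o=manip.get_obs();print(o['position']);print(go((.587,.0515,.047)),o['joint_pos'].round(2))
p,d=manip.camera('side');cv2.imwrite('pics/s5.png',cv2.resize(p[150:230,270:370,::-1],None,fx=6,fy=6))"
```

```text
clock: 13.25
position: [0.5868, 0.0489, 0.0813]
ee_rot: [0.0, 1.0, 0.0, 0.0]
ft_force: [0.3, -0.3, 0.1]
grip_width: 0.5
grasp_force: 0.0
[0.58679905 0.04889582 0.08133845]
[-0.003  0.052  0.687] [-0.54  0.42  0.47  1.76 -0.22  1.01  1.58]
```

View pics/s5.png

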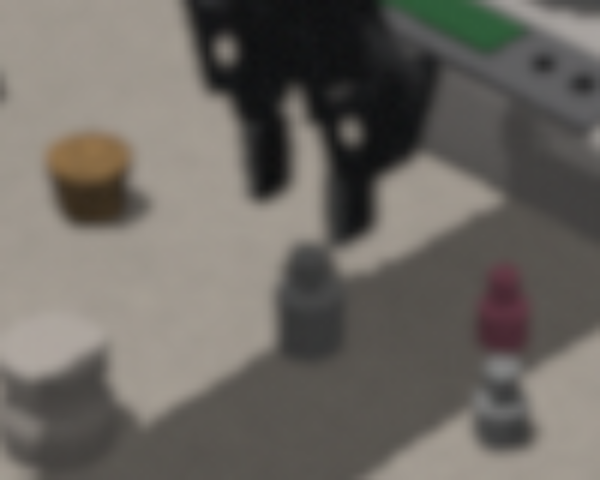

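The fingers are above the second weight at crop (310,300), with the pink look-alike well away at (500,310). I'll descend, grip and lift.

```bash
python3 -m pendant '[[0,0.05,0.2,0,0,0,0],[0,0.05,0.45,0,0,0,0],[0,0.05,0.62,0,0,0,0],[0,0.05,0.68,0,0,0,0],[0,0.05,0.68,0,0,0,0],[0,0.05,0.68,0,0,0,-0.2],[0,0.05,0.68,0,0,0,-0.4],[0,0.05,0.68,0,0,0,-0.6],[0,0.05,0.68,0,0,0,-1],[0,0.05,0.68,0,0,0,-1]]' 60 && python3 -m pendant '[[0,0,0,0,0,0,-1],[0,0,0,0,0,0,-1],[0,0,-0.1,0,0,0,-1],[0,0,-0.4,0,0,0,-1],[0,0,-0.8,0,0,0,-1],[0,0,-1.2,0,0,0,-1],[0,0,-1.4,0,0,0,-1],[0,0,-1.4,0,0,0,-1],[0,0,-1.4,0,0,0,-1],[0,0,-1.4,0,0,0,-1]]' && python3 -c "
from h import *
o=manip.get_obs();print(o['position']);print(go((.6085,-.1855,.12)),go((.6085,-.1855,.05)))"
```

```text
clock: 14.55
position: [0.5867, 0.0517, 0.0472]
ee_rot: [0.0, 1.0, 0.0, 0.0]
ft_force: [-1.5, 0.0, 6.2]
grip_width: 0.193
grasp_force: 58.4
clock: 15.8
position: [0.5859, 0.0515, 0.116]
ee_rot: [0.0, 1.0, -0.0, -0.001]
ft_force: [0.2, -0.5, -2.6]
grip_width: 0.189
grasp_force: 58.7
[0.58594012 0.05152813 0.11603786]
[-0.453 -4.74  -0.079] [-0.455 -4.74   1.321]
```

Held (2.6 N for about 220 g plus bias). I carry it over at height to the second dish.

```bash
python3 -m pendant '[[0,-0.2,-0.2,0,0,0,-1],[-0.1,-0.8,-0.4,0,0,0,-1],[-0.2,-1.5,-0.4,0,0,0,-1],[-0.3,-2.3,-0.4,0,0,0,-1],[-0.4,-3.1,-0.4,0,0,0,-1],[-0.45,-3.9,-0.2,0,0,0,-1],[-0.45,-4.5,0.1,0,0,0,-1],[-0.45,-4.74,0.5,0,0,0,-1],[-0.45,-4.74,0.9,0,0,0,-1],[-0.45,-4.74,1.1,0,0,0,-1]]' && python3 -m pendant '[[0,0,0,0,0,0,-1],[0,0,0,0,0,0,-1],[0,0,0.03,0,0,0,-1],[0,0,0.03,0,0,0,-1],[0,0,0.03,0,0,0,-1],[0,0,0.03,0,0,0,-1],[0,0,0.03,0,0,0,-1],[0,0,0.03,0,0,0,-1],[0,0,0.03,0,0,0,-1],[0,0,0.03,0,0,0,-1]]' && python3 -c "
from h import *
o=manip.get_obs();print(o['position']);print(go((.6085,-.1855,.0502)))
p,d=manip.camera('side');cv2.imwrite('pics/s6.png',cv2.resize(p[190:290,340:460,::-1],None,fx=5,fy=5))"
```

```text
clock: 17.05
position: [0.6084, -0.1833, 0.0599]
ee_rot: [-0.001, 1.0, 0.001, -0.001]
ft_force: [0.7, -0.4, -2.7]
grip_width: 0.19
grasp_force: 58.8
clock: 18.3
position: [0.6088, -0.1855, 0.0602]
ee_rot: [0.0, 1.0, 0.0, -0.0]
ft_force: [0.9, -0.3, -1.8]
grip_width: 0.193
grasp_force: 58.8
[ 0.60879797 -0.18547594  0.06024587]
[ 0.006 -0.     0.201]
```

View pics/s6.png

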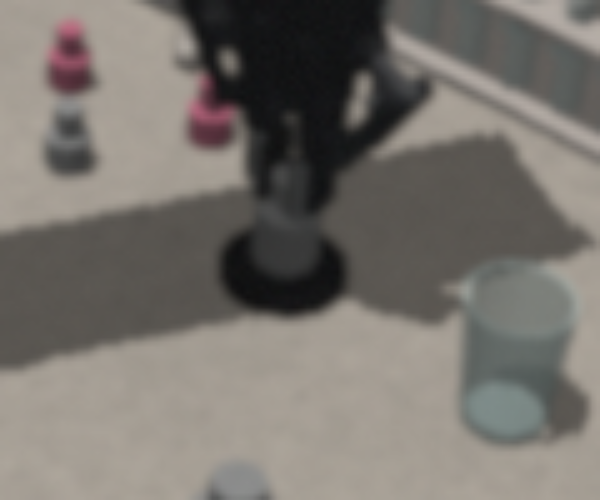

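The second weight hangs upright over its dish at crop (285,265), and the beaker at (520,350) is clear. I lower it, release and retreat toward the third weight.

```bash
python3 -m pendant '[[0,0,0.06,0,0,0,-1],[0,0,0.12,0,0,0,-1],[0,0,0.17,0,0,0,-1],[0,0,0.2,0,0,0,-1],[0,0,0.2,0,0,0,-1],[0,0,0.2,0,0,0,-0.57],[0,0,0.2,0,0,0,-0.5],[0,0,0.2,0,0,0,-0.35],[0,0,0.2,0,0,0,-0.1],[0,0,0.2,0,0,0,0]]' && python3 -m pendant '[[0,0,0,0,0,0,0],[0,0,-0.2,0,0,0,0],[0,0,-0.6,0,0,0,0],[0,0,-1,0,0,0,0],[0,0,-1.4,0,0,0,0],[0,-0.8,-1.6,0,0,0,0],[0,-1.6,-1.6,0,0,0,0],[1.2,-1.6,-1.6,0,0,0,0],[2.4,-1.6,-1.6,0,0,0,0],[2.4,-1.6,-1.6,0,0,0,0]]' && python3 -c "
from h import *
print(knob((.6085,-.1855),.052,.0095));print(knob((.600,-.054),.037,.0075));
o=manip.get_obs();print(o['position']);print(go((.600,-.0535,.15)),go((.600,-.0535,.039)),o['joint_pos'].round(2))"
```

```text
clock: 19.6
position: [0.6089, -0.1854, 0.0503]
ee_rot: [0.0, 1.0, 0.0, 0.0]
ft_force: [-0.1, 0.0, 0.8]
grip_width: 0.5
grasp_force: 0.0
clock: 20.85
position: [0.484, -0.2662, 0.1305]
ee_rot: [0.003, 1.0, 0.001, -0.001]
ft_force: [1.5, -0.2, -0.6]
grip_width: 0.502
grasp_force: 0.0
[('top', 54, array([ 0.6091, -0.1848,  0.6088, -0.1852,  0.0507])), ('side', 9, array([ 0.6025, -0.184 ,  0.6027, -0.1834,  0.0488]))]
[('top', 38, array([ 0.5997, -0.053 ,  0.5996, -0.0528,  0.0368])), ('side', 25, array([ 0.5995, -0.0556,  0.5998, -0.0547,  0.0363]))]
[ 0.49024096 -0.26518335  0.13125652]
[-2.2    4.232 -0.373] [-2.196  4.232  1.847] [-0.11  0.31  0.62  1.81 -0.2   1.08  2.15]
```

```bash
python3 -m pendant '[[-0.3,0.5,-0.2,0,0,0,-0.1],[-0.8,1.2,-0.37,0,0,0,-0.1],[-1.3,2.0,-0.37,0,0,0,-0.1],[-1.8,2.8,-0.3,0,0,0,-0.1],[-2.2,3.6,-0.1,0,0,0,-0.1],[-2.2,4.2,0.2,0,0,0,-0.1],[-2.2,4.23,0.7,0,0,0,-0.1],[-2.2,4.23,1.0,0,0,0,-0.1],[-2.2,4.23,1.1,0,0,0,-0.1],[-2.2,4.23,1.1,0,0,0,-0.1]]' && python3 -c "
from h import *
o=manip.get_obs();print(o['position']);print(go((.600,-.0535,.0395)))
p,d=manip.camera('side');cv2.imwrite('pics/s7.png',cv2.resize(p[170:270,310:430,::-1],None,fx=5,fy=5))"
```

```text
clock: 22.3
position: [0.5992, -0.0545, 0.0755]
ee_rot: [0.001, 1.0, -0.0, 0.0]
ft_force: [0.2, -0.1, -0.2]
grip_width: 0.454
grasp_force: 0.0
[ 0.59916646 -0.05452927  0.07554798]
[-0.016  0.021  0.721]
```

View pics/s7.png

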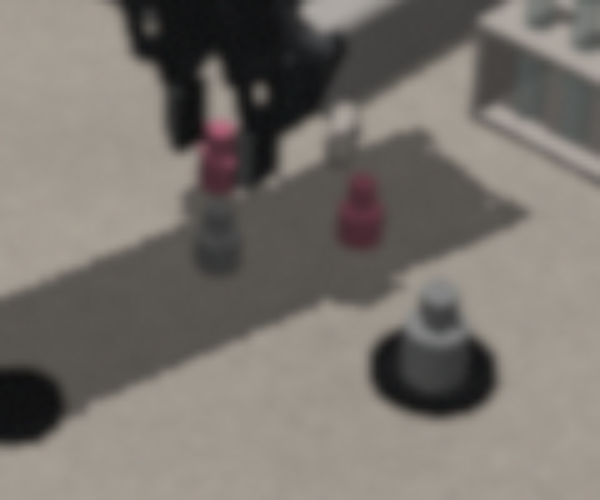

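The second weight stands upright in its dish at crop (435,345). The fingers are above the grey third weight at (218,235), with pink ones behind at (218,155) and (360,215). I'll grip it.

```bash
python3 -m pendant '[[-0.01,0.02,0.2,0,0,0,-0.1],[-0.01,0.02,0.45,0,0,0,-0.1],[-0.01,0.02,0.62,0,0,0,-0.1],[-0.01,0.02,0.72,0,0,0,-0.1],[-0.01,0.02,0.72,0,0,0,-0.1],[-0.01,0.02,0.72,0,0,0,-0.3],[-0.01,0.02,0.72,0,0,0,-0.5],[-0.01,0.02,0.72,0,0,0,-0.7],[-0.01,0.02,0.72,0,0,0,-1],[-0.01,0.02,0.72,0,0,0,-1]]' 40 && python3 -m pendant '[[0,0,0,0,0,0,-1],[0,0,0,0,0,0,-1],[0,0,-0.1,0,0,0,-1],[0,0,-0.4,0,0,0,-1],[0,0,-0.8,0,0,0,-1],[0,0,-1.2,0,0,0,-1],[0,0,-1.4,0,0,0,-1],[0,0,-1.4,0,0,0,-1],[0,0,-1.4,0,0,0,-1],[0,0,-1.4,0,0,0,-1]]' && python3 -c "
from h import *
o=manip.get_obs();print(o['position']);print(go((.4485,-.0645,.12)),go((.4485,-.0645,.0425)))"
```

```text
clock: 23.6
position: [0.5997, -0.053, 0.0397]
ee_rot: [0.0, 1.0, 0.0, 0.0]
ft_force: [-0.8, -0.4, 4.4]
grip_width: 0.147
grasp_force: 39.0
clock: 24.85
position: [0.5989, -0.0529, 0.1085]
ee_rot: [0.0, 1.0, -0.0, -0.001]
ft_force: [0.2, 0.3, -0.2]
grip_width: 0.147
grasp_force: 39.0
[ 0.59891972 -0.05290935  0.10852835]
[ 3.009 -0.233 -0.225] [ 3.007 -0.233  1.325]
```

```bash
python3 -m pendant '[[0.2,0,-0.2,0,0,0,-1],[0.7,-0.05,-0.2,0,0,0,-1],[1.3,-0.1,-0.2,0,0,0,-1],[1.9,-0.15,-0.2,0,0,0,-1],[2.5,-0.2,-0.1,0,0,0,-1],[2.9,-0.23,0.2,0,0,0,-1],[3.0,-0.23,0.6,0,0,0,-1],[3.0,-0.23,0.9,0,0,0,-1],[3.0,-0.23,1.1,0,0,0,-1],[3.0,-0.23,1.1,0,0,0,-1]]' && python3 -c "
from h import *
p,d=manip.camera('side');cv2.imwrite('pics/s8.png',cv2.resize(p[200:280,260:380,::-1],None,fx=5,fy=5))
o=manip.get_obs();print(o['position']);print(go((.4485,-.0645,.0427)))"
```

```text
clock: 26.1
position: [0.4493, -0.0645, 0.0538]
ee_rot: [0.0, 1.0, -0.0, -0.001]
ft_force: [0.6, 0.5, -1.0]
grip_width: 0.148
grasp_force: 39.0
[ 0.44956879 -0.06451818  0.05430052]
[0.021 0.    0.232]
```

View pics/s8.png

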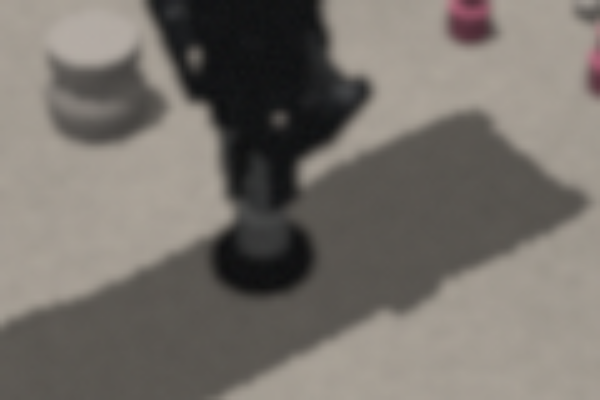

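The third weight is upright over its dish at crop (262,250). I lower and release it, then move on to the smallest.

```bash
python3 -m pendant '[[0.01,0,0.07,0,0,0,-1],[0.01,0,0.14,0,0,0,-1],[0.01,0,0.19,0,0,0,-1],[0.01,0,0.22,0,0,0,-1],[0.01,0,0.22,0,0,0,-1],[0.01,0,0.22,0,0,0,-0.65],[0.01,0,0.22,0,0,0,-0.6],[0.01,0,0.22,0,0,0,-0.45],[0.01,0,0.22,0,0,0,-0.2],[0.01,0,0.22,0,0,0,-0.1]]' && python3 -m pendant '[[0,0,0,0,0,0,-0.1],[0,0,-0.2,0,0,0,-0.1],[0,0,-0.7,0,0,0,-0.1],[0,0,-1.4,0,0,0,-0.1],[0,0,-2.2,0,0,0,-0.1],[0,0.8,-2.4,0,0,0,-0.2],[0,1.8,-2.4,0,0,0,-0.2],[0,2.8,-2.4,0,0,0,-0.2],[0,3.8,-2.4,0,0,0,-0.2],[0,4.6,-2.4,0,0,0,-0.2]]' && python3 -c "
from h import *
print(knob((.4485,-.0645),.040,.0075));print(knob((.4465,.199),.026,.0055,('top',)));
o=manip.get_obs();print(o['position']);print(go((.4465,.199,.075)),go((.4465,.199,.029)),o['joint_pos'].round(2))"
```

```text
clock: 27.4
position: [0.4489, -0.0644, 0.0433]
ee_rot: [0.0, 1.0, 0.0, 0.0]
ft_force: [0.6, -0.7, 0.2]
grip_width: 0.451
grasp_force: 0.0
clock: 28.65
position: [0.4488, 0.1676, 0.1641]
ee_rot: [-0.0, 1.0, 0.0, 0.0]
ft_force: [0.8, -0.8, -1.1]
grip_width: 0.399
grasp_force: 0.0
[('top', 39, array([ 0.4491, -0.0643,  0.4488, -0.0641,  0.0399])), ('side', 29, array([ 0.4479, -0.0648,  0.4485, -0.0636,  0.0386]))]h.py:22: RuntimeWarning: Mean of empty slice.
  out.append((n,len(s),np.round(np.r_[s[:,:2].mean(0),(s[:,:2].max(0)+s[:,:2].min(0))/2,np.median(s[:,2])],4)))
  ret = um.true_divide(
Traceback (most recent call last):
  File "h.py", line 22, in knob
    out.append((n,len(s),np.round(np.r_[s[:,:2].mean(0),(s[:,:2].max(0)+s[:,:2].min(0))/2,np.median(s[:,2])],4)))
                                                         ~~~~~~~~~~~^^^
ValueError: zero-size array to reduction operation maximum which has no identity
```

The third weight is in place (knob top at 40 mm). The arm hides the smallest from the top camera, so I use its earlier fix, where both cameras agreed.

```bash
python3 -m pendant '[[0.02,0.3,0,0,0,0,-0.3],[0.04,0.6,0.2,0,0,0,-0.3],[0.04,0.65,0.6,0,0,0,-0.3],[0.04,0.65,1.1,0,0,0,-0.3],[0.04,0.65,1.5,0,0,0,-0.3],[0.04,0.65,1.8,0,0,0,-0.3],[0.04,0.65,1.95,0,0,0,-0.3],[0.04,0.65,2.0,0,0,0,-0.3],[0.04,0.65,2.0,0,0,0,-0.3],[0.04,0.65,2.0,0,0,0,-0.3]]' && python3 -c "
from h import *
o=manip.get_obs();print(o['position'])
print(go((.4465,.199,.0295)))
print(knob((.4465,.199),.026,.0055,('side',)))
p,d=manip.camera('side');cv2.imwrite('pics/s9.png',cv2.resize(p[160:240,190:310,::-1],None,fx=5,fy=5))"
```

```text
clock: 30.05
position: [0.4473, 0.1983, 0.0638]
ee_rot: [0.0, 1.0, 0.0, 0.0]
ft_force: [0.2, -1.1, 0.4]
grip_width: 0.348
grasp_force: 0.0
[0.4473119  0.19829669 0.06383251]
[0.017 0.014 0.687]
[('side', 12, array([0.4468, 0.2   , 0.4476, 0.1988, 0.0236]))]
```

View pics/s9.png

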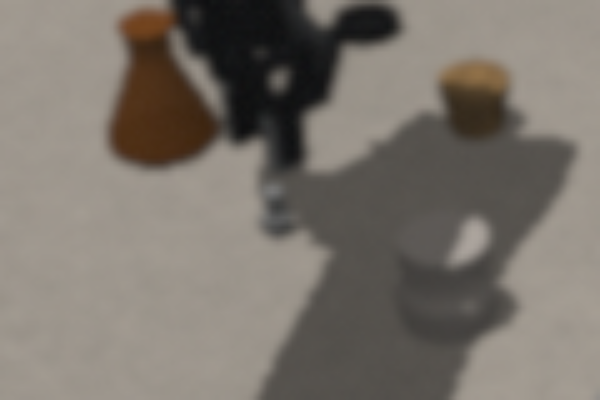

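The fingers are over the smallest weight at crop (278,205), and the flask at (155,100) is clear.

```bash
python3 -m pendant '[[0.01,0.01,0.2,0,0,0,-0.3],[0.01,0.01,0.45,0,0,0,-0.3],[0.01,0.01,0.6,0,0,0,-0.3],[0.01,0.01,0.69,0,0,0,-0.3],[0.01,0.01,0.69,0,0,0,-0.3],[0.01,0.01,0.69,0,0,0,-0.5],[0.01,0.01,0.69,0,0,0,-0.65],[0.01,0.01,0.69,0,0,0,-0.8],[0.01,0.01,0.69,0,0,0,-1],[0.01,0.01,0.69,0,0,0,-1]]' 30 && python3 -m pendant '[[0,0,0,0,0,0,-1],[0,0,0,0,0,0,-1],[0,0,-0.1,0,0,0,-1],[0,0,-0.4,0,0,0,-1],[0,0,-0.8,0,0,0,-1],[0,0,-1.2,0,0,0,-1],[0,0,-1.6,0,0,0,-1],[0,0,-1.8,0,0,0,-1],[0,0,-1.8,0,0,0,-1],[0,0,-1.8,0,0,0,-1]]' && python3 -c "
from h import *
o=manip.get_obs();print(o['position']);print(go((.6055,.3245,.12)),go((.6055,.3245,.0325)),o['joint_pos'].round(2))"
```

```text
clock: 31.4
position: [0.4467, 0.1988, 0.029]
ee_rot: [0.0, 1.0, 0.0, 0.0]
ft_force: [0.0, 0.0, 3.1]
grip_width: 0.109
grasp_force: 29.4
clock: 32.65
position: [0.4461, 0.1984, 0.1182]
ee_rot: [0.0, 1.0, -0.0, -0.0]
ft_force: [0.6, 0.6, -0.8]
grip_width: 0.102
grasp_force: 29.2
[0.44607074 0.19843312 0.11820491]
[-3.188  2.522 -0.04 ] [-3.189  2.523  1.71 ] [-0.77  0.15  0.28  1.98 -0.05  1.02  1.1 ]
```

```bash
python3 -m pendant '[[-0.3,0,-0.2,0,0,0,-1],[-0.9,0.2,-0.4,0,0,0,-1],[-1.5,0.6,-0.4,0,0,0,-1],[-2.1,1.1,-0.4,0,0,0,-1],[-2.7,1.7,-0.4,0,0,0,-1],[-3.1,2.2,-0.2,0,0,0,-1],[-3.19,2.52,0.2,0,0,0,-1],[-3.19,2.52,0.7,0,0,0,-1],[-3.19,2.52,1.1,0,0,0,-1],[-3.19,2.52,1.3,0,0,0,-1]]' && python3 -m pendant '[[0,0,0,0,0,0,-1],[0,0,0,0,0,0,-1],[0,0,0.1,0,0,0,-1],[0,0,0.15,0,0,0,-1],[0,0,0.15,0,0,0,-1],[0,0,0.15,0,0,0,-1],[0,0,0.15,0,0,0,-1],[0,0,0.15,0,0,0,-1],[0,0,0.15,0,0,0,-1],[0,0,0.15,0,0,0,-1]]' && python3 -c "
from h import *
p,d=manip.camera('side');cv2.imwrite('pics/s10.png',cv2.resize(p[130:210,210:330,::-1],None,fx=5,fy=5))
o=manip.get_obs();print(o['position']);print(go((.6055,.3245,.0322)))"
```

```text
clock: 33.9
position: [0.6054, 0.3238, 0.0519]
ee_rot: [0.0, 1.0, -0.001, -0.001]
ft_force: [0.3, -0.1, 0.3]
grip_width: 0.109
grasp_force: 29.3
clock: 35.15
position: [0.606, 0.3246, 0.0463]
ee_rot: [0.0, 1.0, 0.0, -0.0]
ft_force: [0.2, 0.4, -0.6]
grip_width: 0.103
grasp_force: 29.3
[0.6059946  0.32455899 0.04630002]
[ 0.01  -0.001  0.282]
```

View pics/s10.png

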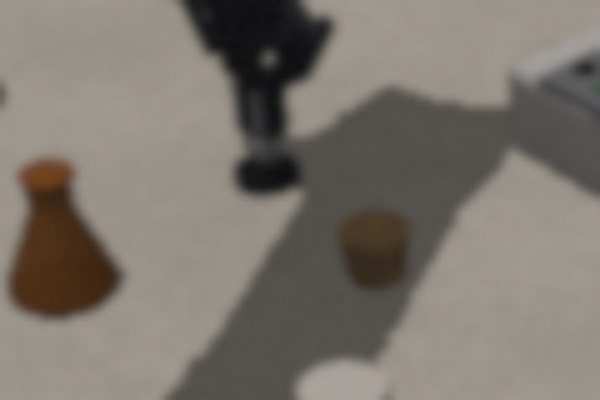

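The smallest weight hangs over its dish at crop (266,165). I lower it, release and retreat clear.

```bash
python3 -m pendant '[[0,0,0.07,0,0,0,-1],[0,0,0.14,0,0,0,-1],[0,0,0.2,0,0,0,-1],[0,0,0.25,0,0,0,-1],[0,0,0.28,0,0,0,-1],[0,0,0.28,0,0,0,-1],[0,0,0.28,0,0,0,-0.74],[0,0,0.28,0,0,0,-0.66],[0,0,0.28,0,0,0,-0.5],[0,0,0.28,0,0,0,-0.3]]' && python3 -m pendant '[[0,0,0.28,0,0,0,-0.2],[0,0,-0.2,0,0,0,-0.2],[0,0,-0.6,0,0,0,-0.2],[0,0,-1.2,0,0,0,-0.2],[0,0,-2,0,0,0,-0.2],[0,0,-2.8,0,0,0,-0.2],[0,0.5,-3,0,0,0,-0.2],[0.2,1.3,-3,0,0,0,-0.2],[0.8,2.1,-3,0,0,0,-0.2],[1.4,2.9,-3,0,0,0,-0.2]]' && python3 -c "
from h import *
print(manip.get_obs()['position'])
for g,H,k in(((.44,-.299),.065,.012),((.6085,-.1855),.052,.0095),((.4485,-.0645),.040,.0075),((.6055,.3245),.029,.0055)): print(knob(g,H,k,('side',)))
p,d=manip.camera('top');cv2.imwrite('pics/t11.png',p[:,:,::-1])
p,d=manip.camera('side');cv2.imwrite('pics/s11.png',cv2.resize(p[140:340,200:470,::-1],None,fx=2.9,fy=2.9))"
```

```text
clock: 36.45
position: [0.606, 0.3246, 0.0324]
ee_rot: [0.0, 1.0, 0.0, 0.0]
ft_force: [-0.7, -0.4, 0.5]
grip_width: 0.351
grasp_force: 0.0
clock: 37.7
position: [0.5352, 0.4706, 0.1819]
ee_rot: [0.0, 1.0, -0.0, -0.0]
ft_force: [0.5, 0.4, 0.3]
grip_width: 0.402
grasp_force: 0.0
[0.53517745 0.47063909 0.18192885]
[('side', 95, array([ 0.4411, -0.2997,  0.4425, -0.2986,  0.0642]))]
[('side', 40, array([ 0.6096, -0.1861,  0.6103, -0.1859,  0.0515]))]
[('side', 29, array([ 0.4477, -0.0649,  0.4489, -0.0641,  0.0383]))]
[('side', 8, array([0.6036, 0.3222, 0.6049, 0.322 , 0.0289]))]
```

View pics/s11.png

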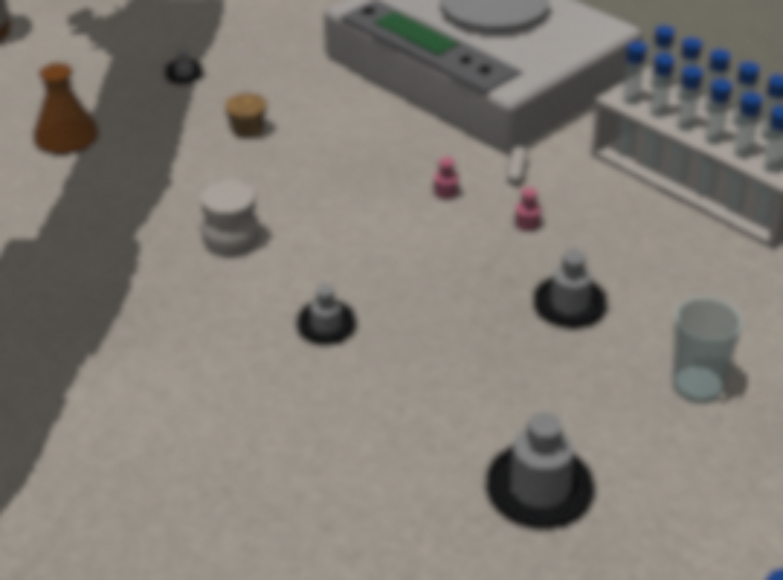

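All four weights stand upright in their dishes, at crop (543,465), (571,290), (326,315) and (183,68), and the beaker and flask have not moved. I'll let the arm settle and hand in.

```bash
python3 -m pendant '[[0,0,0,0,0,0,-0.2],[0,0,0,0,0,0,-0.2],[0,0,0,0,0,0,-0.2],[0,0,0,0,0,0,-0.2],[0,0,0,0,0,0,-0.2],[0,0,0,0,0,0,-0.2],[0,0,0,0,0,0,-0.2],[0,0,0,0,0,0,-0.2],[0,0,0,0,0,0,-0.2],[0,0,0,0,0,0,-0.2]]' && python3 -c "
from workcell import manip
print(manip.hand_in())"
```

```text
clock: 39.25
position: [0.5361, 0.4696, 0.1824]
ee_rot: [0.0, 1.0, 0.0, 0.0]
ft_force: [0.5, -0.6, -1.2]
grip_width: 0.398
grasp_force: 0.0
the job is handed in; nothing more can be done
None
```

All four check weights stand upright and released in the dishes of their own size, placed largest first; the beaker and flask were left untouched, and the job was handed in at about 39 s with no verdict returned.

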